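# Check the bottle caps and slide the basket home

### The arm

A 6-joint arm with a two-finger parallel gripper is mounted at the origin on the work surface. World frame = base frame: x ahead of the robot, y to its left, z up, the work surface at z = 0. Lengths are in mm, angles in rad, forces in N, time in s.
With the tool pointing down it reaches from about 300 to 775 mm from the base axis. Payload 14.6 kg.
Tool frame: the origin (TCP) lies on the centre line of the jaws, within the pads' length; the fingertips stand 8 mm ahead of it and the grasp point (between the pads) lies 11 mm behind it; z points along the fingers, y is the direction in which the jaws open and shut (so a half turn about z gives the same grasp; the last joint's range is limited). The gripper opens to 94 mm and grips with 3 to 60 N. Pads are 16 mm wide; open, the fingers measure 119 mm over their backs; the gripper's body (75 mm by 177 mm) begins 78 mm behind the grasp point.
Start: joints at [-1.261, 0.3, 1.521, -0, 1.321, -0.067], TCP at [202.363, -511.408, 177.446] pointing down, gripper open.
Joint ranges: [-3.03, 3.03], [-0.79, 2.21], [0.23, 2.52], [-1.04, 4.18], [0, 3.07], [-2.55, 2.55]. Speed limits (rad/s): [2.22, 2.22, 2.57, 3.14, 3.14, 3.14].

### API

Orientations are given as [roll, pitch, yaw] about the fixed x, y, z axes, in that order (R = Rz(yaw) Ry(pitch) Rx(roll)).
In Python, from cell import read_state, cams, manip gives the robot as it stands.
- The arm moves only by the shell command python3 -m handwheel 'ROWS' [OPENING] [FORCE]. ROWS is JSON, a list of rows, each a list of 4 numbers: the shift along the tool's x, y, z in m, then the turn about the tool's z in degrees. In form: [[dx, dy, dz, turn], ...]. A call has 1 to 5 rows; each row is the pose to reach, as a shift and turn from the pose measured when the call began, along the tool's axes at that moment; what a row does not reach only later rows make up. A row lasts 1/8 s, in which the tool goes at most 62.5 mm and 10.7 degrees, less where a joint would pass 70% of its speed; a pose out of reach is approached as far as the arm can. A call with a gripper value outside its range is refused whole. OPENING is the closure, from 0 (fully open) to 1 (shut), set as the call begins (- or left out, the last holds). The fingers move at their own pace and stop on an object; FORCE is the grip in N (left out, the last holds). Time passes only in rows, so rows that repeat a pose let the fingers close. It gives the time, the measured TCP pose, the force and the opening at its end, in the units of the state.
- read_state(): the state, without advancing time (a new reading comes with each control period).
- cams.camera(name): name is "side" or "top"; returns the picture (420x560x3 uint8, red, green, blue); there is no depth.
- cams.get_calibration(name): a dict with "vertical_fov" (degrees; the focal length in pixels is half the picture's height over the tangent of half this angle, whatever the lens; pixels are square), "cx", "cy" (the principal point, pixels), "R" (3x3) and "t" (3): a world point X has camera coordinates R X + t. Camera axes: x right, y down, z forward; pixel columns grow to the right and rows downward; lengths in mm; the calibration is good to about 2 mm. A picture is of the moment at which its call begins. get_calibration takes no time and is no camera call.
- manip.sign_off(): hands the job in, once; it reports no verdict.
The state is a dict: "clock": time; "joints": joint angles; "qd": joint speeds; "effort": joint torques, N m; "eef_pos": TCP position; "eef_rot": TCP orientation; "wrist_force": force on the tool from outside, world axes, zero at the start; "moment": the same for the moment, N m; "finger_gap": finger opening in mm.
Only numpy, scipy, OpenCV 4.12 (cv2) and the standard library are available. Lean on these libraries where they do the work, as an engineer would, in place of code of your own. Each camera call takes 0.05 s, during which the arm holds its last target. There are 200 camera calls.

### The job

Go along the three bottles in the hanging basket from left to right (as the robot sees them), gripping each screw cap in turn to feel whether it is loose, and tighten clockwise, until it stops, any that is. Only when all the caps are tight, take the basket by its end handle and slide it left along the rail, fully home at the stop, with the bottles still seated in it. Do not disturb the cup, lid and bowl on the counter, and let go at the end.

Things in the scene. Friction and masses are not known exactly. Their poses are not given: they have to be found in the camera images.
- bottle1: One of three identical empty square glass feeding bottles (56 x 56 x 80 mm, then a round neck up to 96 mm; 0.2 kg), loose in one of the basket's pockets (which one varies), leaning 30 degrees towards the robot. Origin: centre of its underside. The frame does not lean: axes as basket_mid; the bottle's axis, foot to cap, is (-0.5, 0, 0.866) in it.
- cap1_grip (a point): Grip point of bottle1's white round screw cap (48 mm wide, 25 mm high, 16 mm above the shoulder): on its axis, 9 mm below its top. z is the cap's axis, leaning 30 degrees towards the robot; the frame turns with the cap. A raised grey ridge on top runs from centre to rim; on a tight cap it points down the lean, to the robot, over a bump on the shoulder.
- cap1 (a joint): How far bottle1's cap is unscrewed, rad: 0 is tight, at a hard stop; at most 1.2 at the start. Clockwise, looking down on the cap, tightens. A loose cap turns against 0.1 N m, stays where left and does not rise or come off. The square pocket keeps the bottle from turning.
- bottle2: One of three identical empty square glass feeding bottles (56 x 56 x 80 mm, then a round neck up to 96 mm; 0.2 kg), loose in one of the basket's pockets (which one varies), leaning 30 degrees towards the robot. Origin: centre of its underside. The frame does not lean: axes as basket_mid; the bottle's axis, foot to cap, is (-0.5, 0, 0.866) in it.
- cap2_grip (a point): Grip point of bottle2's white round screw cap (48 mm wide, 25 mm high, 16 mm above the shoulder): on its axis, 9 mm below its top. z is the cap's axis, leaning 30 degrees towards the robot; the frame turns with the cap. A raised grey ridge on top runs from centre to rim; on a tight cap it points down the lean, to the robot, over a bump on the shoulder.
- cap2 (a joint): How far bottle2's cap is unscrewed, rad: 0 is tight, at a hard stop; at most 1.2 at the start. Clockwise, looking down on the cap, tightens. A loose cap turns against 0.1 N m, stays where left and does not rise or come off. The square pocket keeps the bottle from turning.
- bottle3: One of three identical empty square glass feeding bottles (56 x 56 x 80 mm, then a round neck up to 96 mm; 0.2 kg), loose in one of the basket's pockets (which one varies), leaning 30 degrees towards the robot. Origin: centre of its underside. The frame does not lean: axes as basket_mid; the bottle's axis, foot to cap, is (-0.5, 0, 0.866) in it.
- cap3_grip (a point): Grip point of bottle3's white round screw cap (48 mm wide, 25 mm high, 16 mm above the shoulder): on its axis, 9 mm below its top. z is the cap's axis, leaning 30 degrees towards the robot; the frame turns with the cap. A raised grey ridge on top runs from centre to rim; on a tight cap it points down the lean, to the robot, over a bump on the shoulder.
- cap3 (a joint): How far bottle3's cap is unscrewed, rad: 0 is tight, at a hard stop; at most 1.2 at the start. Clockwise, looking down on the cap, tightens. A loose cap turns against 0.1 N m, stays where left and does not rise or come off. The square pocket keeps the bottle from turning.
- basket_mid (a point): Middle of the grey basket, at its middle pocket's floor. x points away from the robot square to the rail, y left along the rail, z up. Three leaning pockets, 60 mm square and 55 mm deep, at y = -105, 0, 105 mm; basket 278 mm long, 68 wide. A 14 mm steel rail on two posts is 85 mm behind and 135 mm above. A clip with a spare spout sits on the front edge.
- basket_grip (a point): Grip point of the basket's end handle: an upturned post, 20 x 20 mm, 55 mm tall, on a flat arm beyond the basket's right end. The point is on its axis, 15 mm below its top, 40 mm above its foot; axes as basket_mid, where it lies at (-20, -235, 40) mm; 86 mm from post to basket end.
- basket (a joint): How far the basket has slid along the rail to the left (+y of basket_mid), m: 0 at the start, 0.130 fully home with its left hook at the dark stop collar. It slides against about 3 N and stays where it is left.
- sippy_cup: Bystander: sippy cup with a flip-top spout, 74 mm wide, 110 mm tall, one loop handle reaching 63 mm to its +y side, on the counter. Origin: centre of its underside, z up.
- steel_lid: Bystander: flat steel pan lid, 120 mm across, with a knob reaching 28 mm high, on the counter. Origin: centre of its underside, z up.
- bowl: Bystander: white bowl, 110 mm across, 45 mm high, on the counter. Origin: centre of its underside, z up.
Things that resemble listed ones, but are neither listed nor needed, are in the scene too. What is shaped like the bottle2 but blue is not meant. Leave any blue look-alike of the bottle1 alone.

How it is judged:
By the outcome, as a careful person would: the job done as asked, in the order asked, and still so for the second after the job is handed in, with the robot touching nothing.
It also fails if it takes over 67 s, if anything falls off the work surface, if the arm or the gripper's body presses on something with over 40 N, if the wrist force passes 120 N, or if a joint passes its speed limit or range.

## Working session

There is one attempt and no reset: what is moved stays moved. The work goes in short steps, Python scripts to look and compute and a shell command to move; the robot and the scene stay as the last step left them, time stands still between calls to the robot, and variables do not carry over. Pictures are saved under pics/ and viewed, about 8 in all and at most 12, crops included, and the job is handed in when it is done.

```bash
ls; mkdir -p pics; python3 - <<'E'
from cell import read_state,cams,manip
import cv2
for n in("side","top"):
    im=cams.camera(n); cv2.imwrite(f"pics/{n}0.png",im[:,:,::-1])
    print(cams.get_calibration(n))
print(read_state())
E
```

```text
pics
{'vertical_fov': 44.67666356640218, 'cx': 283.7141652933908, 'cy': 209.59605803074362, 'R': array([[-0.95105371, -0.30900943,  0.00316542],
       [-0.23640338,  0.7209171 , -0.65145374],
       [ 0.19902334, -0.62031581, -0.75868175]]), 't': array([ 602.74361105,  179.42455726, 1283.72428803])}
{'vertical_fov': 44.38253716549824, 'cx': 279.4245997097436, 'cy': 206.3867274850029, 'R': array([[ 0.02207909, -0.99975528, -0.00137544],
       [-0.98446875, -0.02150178, -0.17423819],
       [ 0.17416597,  0.0052011 , -0.98470258]]), 't': array([  50.92616275,  660.25068081, 1273.50339417])}
{'clock': 0.1, 'joints': array([-1.26060953e+00,  3.00411840e-01,  1.52151026e+00, -1.98384248e-05,
        1.32066933e+00, -6.66061396e-02]), 'qd': array([-7.82182516e-05, -7.84659142e-04, -1.75445131e-03, -9.67671312e-04,
        6.71720437e-04, -1.83237747e-04]), 'effort': array([-3.31135161e-04, -5.32643545e+01, -3.53282082e+01,  7.08812289e-02,
        2.35169084e-02, -3.68366636e-05]), 'eef_pos': array([ 202.27871796, -511.18070354,  176.94880191]), 'eef_rot': array([-3.14059481e+00, -4.73018823e-05,  3.76797838e-01]), 'wrist_force': array([-0.22632191, -0.05170225,  0.68446416]), 'moment': array([0.0156091 , 0.06439863, 0.03394655]), 'finger_gap': 94.0431401631519}
```

View pics/side0.png

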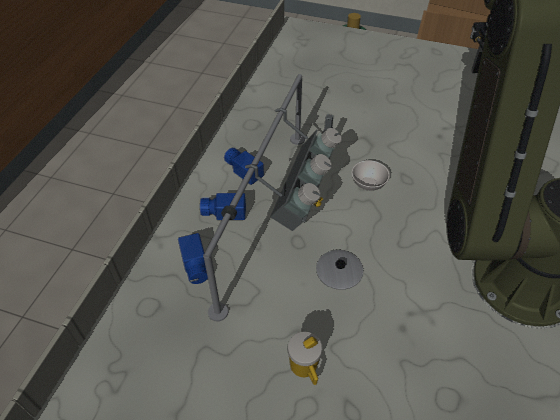

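View pics/top0.png

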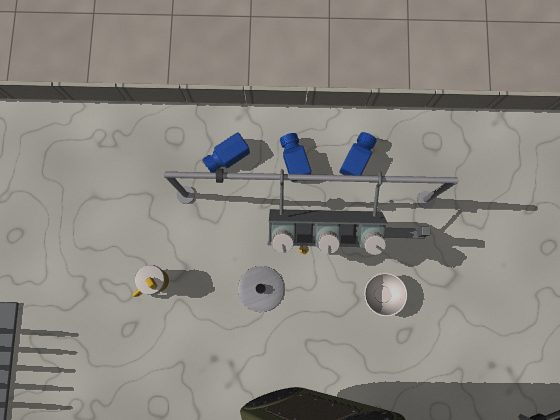

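The side view shows three white caps near (332,137), (320,160) and (308,192). In the top view they are at (283,241), (328,241) and (374,241), the post is at about (425,231), and the blue look-alikes lie behind the rail. I'll zoom in on both views.

```bash
python3 - <<'E'
import cv2,numpy as np
s=cv2.imread("pics/side0.png")[110:235,260:360];t=cv2.imread("pics/top0.png")[200:265,260:445]
a=cv2.resize(s,None,fx=4,fy=4,interpolation=cv2.INTER_CUBIC);b=cv2.resize(t,None,fx=4,fy=4,interpolation=cv2.INTER_CUBIC)
cv2.imwrite("pics/za.png",a);cv2.imwrite("pics/zb.png",b)
E
```

```text
(no output)
```

View pics/za.png

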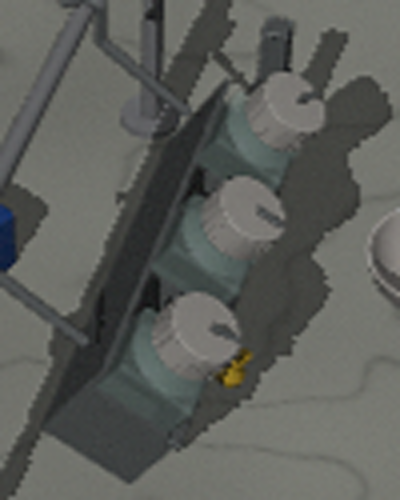

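View pics/zb.png

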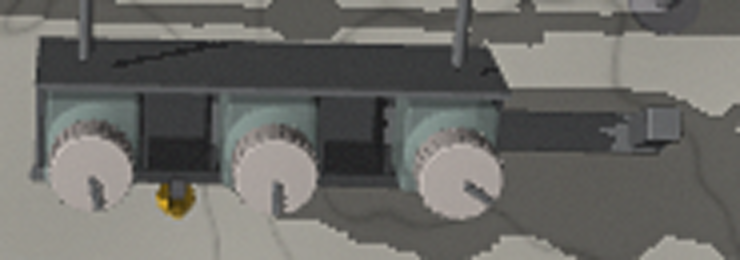

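The side crop shows ridge starts at (299,98), (258,211) and (210,328), and the post top at (277,27). In the top crop the ridges start at (91,178), (277,183) and (468,184). The left one is about 12° anticlockwise, the middle one about 0° and the right one about 50°. Next I'll triangulate.

```bash
cat > h.py <<'E'
import cv2,numpy as np
from cell import cams
def PM(n,):
    c=cams.get_calibration(n);f=210/np.tan(np.radians(c["vertical_fov"]/2))
    return np.array([[f,0,c["cx"]],[0,f,c["cy"]],[0,0,1]])@np.c_[c["R"],c["t"]]
def tri(s,t):
    X=cv2.triangulatePoints(PM("side"),PM("top"),np.array(s,float).reshape(2,1),np.array(t,float).reshape(2,1))[:,0];X=X[:3]/X[3]
    e=[np.round((lambda q:q[:2]/q[2])(PM(n)@np.r_[X,1])-p,1) for n,p in(("side",s),("top",t))]
    return X.round(1),e
def proj(n,X):
    q=PM(n)@np.r_[X,1];return (q[:2]/q[2]).round(1)
def caps(im,roi,thr):
    x0,y0,x1,y1=roi;c=im[y0:y1,x0:x1].astype(int)
    m=((c.min(2)>thr)&(c[:,:,0]-c[:,:,1]>3)).astype(np.uint8)
    m=cv2.morphologyEx(m,cv2.MORPH_CLOSE,np.ones((5,5)))
    out=[]
    for k in cv2.findContours(m,cv2.RETR_EXTERNAL,cv2.CHAIN_APPROX_NONE)[0]:
        if cv2.contourArea(k)>60:
            (u,v),ax,an=cv2.fitEllipse(k);out.append((round(u+x0,1),round(v+y0,1),np.round(ax,1),round(an),cv2.contourArea(k)))
    return out
E
python3 - <<'E'
from h import *
for n,r in(("side",(260,110,360,235)),("top",(260,200,445,265))):
    im=cv2.imread(f"pics/{n}0.png")[:,:,::-1]
    print(n,[im[v,u].tolist() for u,v in ([(338,132),(325,160)] if n=="side" else [(287,240),(283,236),(372,252)])])
    for thr in(120,135,150): print(thr,caps(im,r,thr))
c=lambda x,y:(260+x/4-.4,110+y/4-.4)
d=lambda x,y:(260+x/4-.4,200+y/4-.4)
for a,b in(((210,328),(91,178)),((258,211),(277,183)),((299,98),(468,184)),((277,27),(664,124))):print(tri(c(*a),d(*b)))
# basket: rail ends, left front corner
print(tri((210,257),(166,175)),tri((299,79),(456,180)))
E
```

```text
side [[84, 84, 81], [125, 121, 118]]
120 []
135 []
150 []
top [[166, 160, 156], [168, 160, 157], [168, 160, 156]]
120 [(373.9, 243.6, array([19.8, 21.8]), 127, 323.5), (326.3, 243.7, array([20.2, 24.1]), 80, 312.5), (283.8, 247.6, array([20.4, 32.4]), 165, 354.0), (403.6, 214.7, array([11. , 20.8]), 101, 62.0)]
135 [(283.9, 247.9, array([20.4, 31.7]), 166, 344.0), (326.4, 243.9, array([19.5, 23.6]), 78, 301.0), (373.6, 243.6, array([18.7, 21.2]), 129, 297.5)]
150 [(374.3, 244.6, array([17.1, 19.3]), 73, 254.0), (328.2, 243.9, array([17.7, 19.5]), 85, 264.0), (282.1, 242.8, array([17.4, 19.5]), 99, 263.0)]
(array([546.2,  56.1, 204.3]), [array([-0.1, -0. ]), array([0. , 0.1])])
(array([545.6, -49.5, 202.9]), [array([-0.2, -0. ]), array([0. , 0.2])])
(array([ 547.1, -157.4,  205.5]), [array([-0.2, -0. ]), array([0. , 0.2])])
(array([ 590.8, -283. ,  156.3]), [array([-0., -0.]), array([0., 0.])])
(array([691.3, 322.3, 233.9]), [array([-1.5, -0.4]), array([0.2, 1.3])]) (array([ 698.8, -336.7,  223.2]), [array([-0.3, -0.1]), array([0. , 0.4])])
```

```bash
python3 -m handwheel '[[0,0,-0.06,10],[0,0,-0.1,21.5],[0,0,-0.1,21.6],[0,0,-0.1,21.6]]' 0 15; python3 -c "
from h import *
r=(260,200,445,265);im=cv2.imread('pics/top0.png')[:,:,::-1]
P=PM('top')
for u,v in((282.1,242.8),(328.2,243.9),(374.3,244.6)):
  A=np.c_[P[:,:2],-np.array([u,v,1])];print(np.linalg.solve(A,-P[:,2]*204-P[:,3])[:2].round(1))
"
```

```text
clock: 0.6
eef_pos: [202.2, -510.9, 275.6]
eef_rot: [-3.139, 0.001, 0.002]
wrist_force: [1.2, -0.5, -0.5]
finger_gap: 94.4
[549.4  56.7]
[549.2 -47.9]
[ 549.9 -152.4]
```

```bash
python3 -m handwheel '[[0.0325,-0.0525,0,0],[0.065,-0.105,0,0],[0.097,-0.157,0,0],[0.13,-0.21,0,0],[0.162,-0.262,0,0]]'; python3 -m handwheel '[[0.0325,-0.0525,0,0],[0.065,-0.105,0,0],[0.097,-0.157,0,0],[0.13,-0.21,0,0],[0.162,-0.262,0,0]]'
```

```text
clock: 1.23
eef_pos: [364.1, -246.5, 274.8]
eef_rot: [-3.137, 0.003, 0.003]
wrist_force: [0.1, -0.7, 0.5]
finger_gap: 94.1
clock: 1.85
eef_pos: [525.5, 18.1, 273.9]
eef_rot: [-3.137, 0.005, 0.005]
wrist_force: [0.8, -1.2, 0.3]
finger_gap: 94.1
```

```bash
python3 -m handwheel '[[0.028,-0.0386,0,-8],[0.028,-0.0386,0.03,-16],[0.028,-0.0386,0.06,-16],[0.028,-0.0386,0.089,-16],[0.028,-0.0386,0.089,-16]]' 0.2 15; python3 -m handwheel '[[0,0,0,0],[0,0,0,0],[0,0,0,0],[0,0,0,0],[0,0,0,0]]' 1 15; python3 -c "
from h import *
for n,(a,b,c,d) in (('side',(110,235,260,360)),('top',(200,265,260,445))):
  im=cams.camera(n)[:,:,::-1];cv2.imwrite(f'pics/{n}1.png',im);cv2.imwrite(f'pics/z{n}1.png',cv2.resize(im[a:b,c:d],None,fx=4,fy=4,interpolation=cv2.INTER_CUBIC))
from cell import read_state;print(read_state())"
```

```text
clock: 2.48
eef_pos: [551.3, 57.1, 181.8]
eef_rot: [-3.135, 0.01, 0.286]
wrist_force: [0.2, 0.1, 0.3]
finger_gap: 75.3
clock: 3.1
eef_pos: [552.0, 56.7, 182.6]
eef_rot: [-3.136, 0.007, 0.286]
wrist_force: [2.2, -3.0, 4.0]
finger_gap: 28.8
{'clock': 3.2, 'joints': array([0.0345105 , 0.31256934, 1.49250246, 0.00408957, 1.3456275 ,
       1.31852122]), 'qd': array([ 6.19645923e-05, -7.58997663e-04, -1.93288660e-03,  3.58658971e-03,
        1.64561232e-03, -1.29923069e-03]), 'effort': array([ 1.67518828e+00, -5.05483353e+01, -3.18703723e+01,  8.30509476e-01,
        5.67482505e-01,  4.66013176e-02]), 'eef_pos': array([551.87205844,  56.86591509, 182.56121424]), 'eef_rot': array([-3.13546699,  0.0078272 ,  0.28587835]), 'wrist_force': array([ 2.57796178, -2.61481811,  6.812643  ]), 'moment': array([-0.59845185, -0.52070353,  0.03601578]), 'finger_gap': 20.44777314040493}
```

View pics/zside1.png

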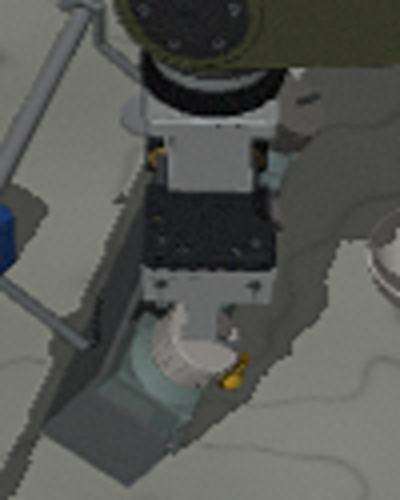

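The finger hides the cap top at about (200,330). A reported gap of 20 mm on a 48 mm cap is wrong, so I'll check the top view.

```bash
python3 -c "
from h import *
a=cv2.imread('pics/top1.png')[190:270,240:400];b=cv2.imread('pics/side1.png')[150:235,260:360]
cv2.imwrite('pics/c1.png',np.hstack([cv2.resize(a,(480,300),interpolation=2),cv2.resize(b,(320,300),interpolation=2)]))
from cell import read_state;s=read_state();print(s['finger_gap'],s['wrist_force'])
# tip projections
for dy in(-30,-10,10,30):print(dy,proj('side',[552+.28*-dy,57+dy,174]),proj('top',[552+.28*-dy,57+dy,174]))
"
```

```text
20.44777314040493 [ 2.57796178 -2.61481811  6.812643  ]
-30 [309.1 190.3] [294.9 239.7]
-10 [309.1 196.7] [286.3 241.9]
10 [309.  203.1] [277.6 244.1]
30 [308.9 209.7] [269.  246.3]
```

View pics/c1.png

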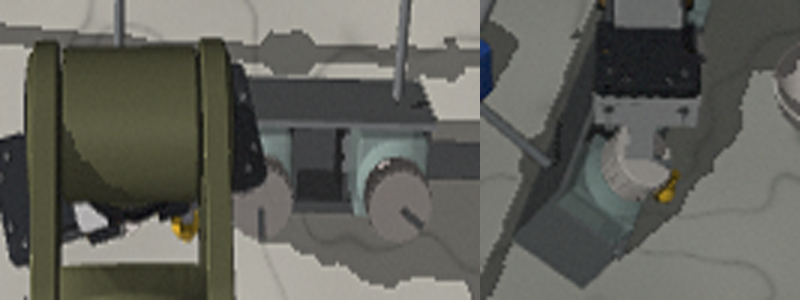

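The fingers closed without resistance: at a 16° yaw the pads slipped off the leaning cap. I'll open, rise and look again.

```bash
python3 -m handwheel '[[0,0,0,0],[0,0,0,0],[0,0,0,0],[0,0,-0.005,0],[0,0,-0.02,0]]' 0 15; python3 -m handwheel '[[0,0,-0.05,16],[0,-0.05,-0.1,16],[0,-0.1,-0.1,16],[0,-0.15,-0.1,16],[0,-0.15,-0.1,16]]'; python3 -c "
from h import *
for n,(a,b,c,d) in (('side',(110,235,260,360)),('top',(200,270,250,400))):
  im=cams.camera(n)[:,:,::-1];cv2.imwrite(f'pics/{n}2.png',im);cv2.imwrite(f'pics/z{n}2.png',cv2.resize(im[a:b,c:d],None,fx=4,fy=4,interpolation=cv2.INTER_CUBIC))
a=cv2.imread('pics/zside2.png');b=cv2.imread('pics/ztop2.png')
o=np.zeros((500,800,3),np.uint8);o[:,:400]=a;o[:280,400:]=cv2.resize(b[:,:],(400,280)) if 0 else b[:,:400];cv2.imwrite('pics/c2.png',o)
im=cv2.imread('pics/top2.png')[:,:,::-1];print(caps(im,(250,200,400,265),150))"
```

```text
clock: 3.82
eef_pos: [551.8, 56.8, 202.8]
eef_rot: [-3.135, 0.009, 0.286]
wrist_force: [0.1, -0.6, 0.7]
finger_gap: 67.4
clock: 4.45
eef_pos: [509.6, 202.9, 305.0]
eef_rot: [-3.137, 0.009, 0.011]
wrist_force: [-0.4, -1.2, 0.2]
finger_gap: 93.9
[(370.5, 243.8, array([18.2, 21. ]), 116, 290.5), (302.4, 247.2, array([34.3, 64. ]), 93, 924.5), (390.4, 213.5, array([10.5, 16.7]), 61, 84.0), (258.3, 227.9, array([22.9, 62.4]), 8, 530.5)]
```

View pics/c2.png

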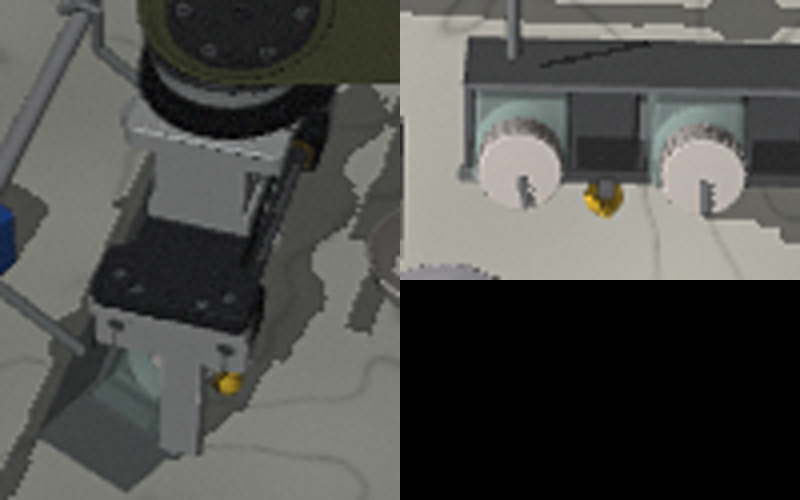

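The bottles look unmoved in the basket: left cap face at about (280,242), middle at about (325.5,243). The basket itself has slid left about 2.5 px. I'll measure that shift properly.

```bash
cat >> h.py <<'E'
def shift(new,roi,old='pics/top0.png',m=6,s=6):
    x0,y0,x1,y1=roi;A=cv2.imread(old)[y0:y1,x0:x1];B=cv2.imread(new)[y0-m:y1+m,x0-m:x1+m]
    A,B=[cv2.resize(i,None,fx=s,fy=s,interpolation=2) for i in(A,B)]
    _,v,_,p=cv2.minMaxLoc(cv2.matchTemplate(B,A,cv2.TM_CCOEFF_NORMED));return np.round(np.array(p)/s-m,2),round(v,3)
E
python3 -c "
from h import *
for r in((268,208,300,254),(314,208,346,254),(360,208,390,254),(268,208,300,230),(415,222,432,238)):print(shift('pics/top2.png',r))"
```

```text
(array([-2.83, -0.17]), 0.984)
(array([-3.,  0.]), 0.983)
(array([-3.  , -0.17]), 0.986)
(array([-3.  , -0.17]), 0.984)
(array([-2.83, -0.17]), 0.909)
```

```bash
python3 -m handwheel '[[0.02,0.06,0.02,-5],[0.0455,0.12,0.04,-5],[0.0455,0.1396,0.05,-5],[0.0455,0.1396,0.08,-5],[0.0455,0.1396,0.12,-5]]' 0.25 12; python3 -m handwheel '[[0,0,0.002,0],[0,0,0.002,0],[0,0,0.002,0]]' 0.44 12;python3 -m handwheel '[[0,0,0,0]]' 0.55 12; python3 -c "
from cell import read_state;s=read_state();print(s['finger_gap'],s['wrist_force'],s['moment'])"
```

```text
clock: 5.18
eef_pos: [556.5, 59.5, 183.6]
eef_rot: [-3.137, 0.007, 0.092]
wrist_force: [1.4, 0.3, 0.6]
finger_gap: 70.8
clock: 5.55
eef_pos: [557.2, 59.3, 183.4]
eef_rot: [-3.137, 0.005, 0.092]
wrist_force: [-0.3, 0.3, 0.2]
finger_gap: 52.7
clock: 5.68
eef_pos: [557.6, 59.3, 184.4]
eef_rot: [-3.137, 0.003, 0.092]
wrist_force: [0.3, -1.0, -0.2]
finger_gap: 46.3
46.30002582646374 [ 0.27493231 -0.95634835 -0.15944312] [ 0.0173552   0.05849656 -0.01288944]
```

```bash
python3 -m handwheel '[[-0.0015,0,0,0],[-0.003,0,0.001,0]]' 0.4 12; python3 -m handwheel '[[0,0,0,0],[0,0,0,0]]' 0.7 12; python3 -m handwheel '[[0,0,0,0]]'; python3 -c "
from cell import read_state;s=read_state();print(s['finger_gap'],s['wrist_force'],s['moment'])"
```

```text
clock: 5.92
eef_pos: [554.6, 59.1, 183.8]
eef_rot: [-3.137, 0.003, 0.092]
wrist_force: [-0.2, 0.1, -0.4]
finger_gap: 56.2
clock: 6.18
eef_pos: [554.5, 59.1, 183.8]
eef_rot: [-3.137, 0.003, 0.092]
wrist_force: [0.2, -0.3, -0.8]
finger_gap: 39.7
clock: 6.3
eef_pos: [554.5, 59.1, 183.8]
eef_rot: [-3.137, 0.003, 0.092]
wrist_force: [0.7, -0.8, 0.7]
finger_gap: 30.6
30.583847992550762 [ 0.66074774 -0.78312863  0.74352693] [-0.18665934  0.09540009 -0.04655581]
```

```bash
python3 -c "
from h import *
im=cams.camera('side')[:,:,::-1];cv2.imwrite('pics/side3.png',im)
f=lambda i:cv2.resize(i[165:235,270:330],(400,466),interpolation=cv2.INTER_CUBIC)
cv2.imwrite('pics/c3.png',np.hstack([f(cv2.imread('pics/side0.png')),f(im)]))
from cell import read_state;s=read_state();print(s['finger_gap'],s['wrist_force'],s['moment'])
for X in([554,57,204],[554,74,176],[554,40,176],[554,82,176]):print((proj('side',X)-[270,165])*6.66)
"
```

```text
28.97562231450103 [ 0.02805116 -0.94736697  1.16359635] [-0.14386346  0.06282454  0.00882478]
[257.742 174.492]
[241.092 261.072]
[267.732 193.806]
[235.098 277.056]
```

View pics/c3.png

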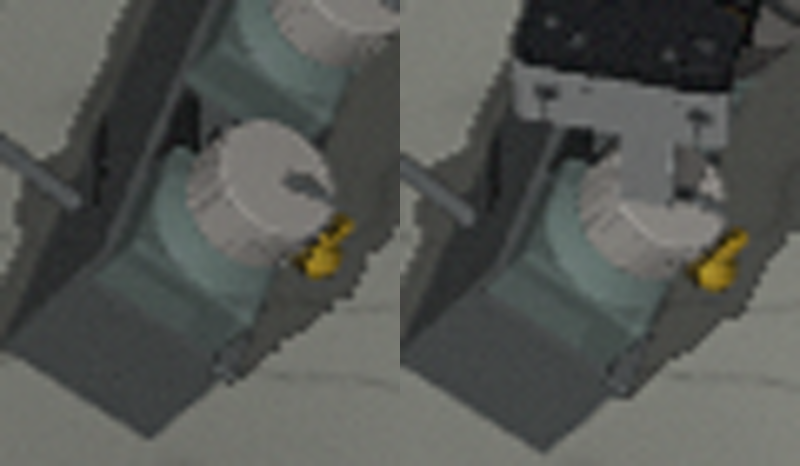

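The cap appears to swallow the fingertips: the finger ends at crop (645,200), where (241,261) was predicted. I'll check the tip height against the free-finger picture and probe contact with exact numbers.

```bash
python3 -c "
from h import *
for z in(297,310,325):
  for y in(250,262):
    for x in(500,510,518): print(z,y,x,proj('side',[x,y,z]))
im=cv2.imread('pics/side2.png');
g=im[218:228,297:314].sum(2)//3;print(g)
"
```

```text
297 250 500 [309.7 234. ]
297 250 510 [304.8 232.8]
297 250 518 [300.9 231.8]
297 262 500 [307.9 238.7]
297 262 510 [303.  237.4]
297 262 518 [299.1 236.4]
310 250 500 [309.9 229.9]
310 250 510 [305.  228.7]
310 250 518 [301.1 227.7]
310 262 500 [308.2 234.6]
310 262 510 [303.2 233.3]
310 262 518 [299.3 232.3]
325 250 500 [310.3 225.1]
325 250 510 [305.3 223.8]
325 250 518 [301.3 222.8]
325 262 500 [308.5 229.7]
325 262 510 [303.5 228.5]
325 262 518 [299.5 227.4]
[[ 74  74  69 103 108 106 106 107 107 104 105 108  75  54  63 116 122]
 [ 69  70  67 101 105 105 104 104 106 106 105 108  72  61 117 125 125]
 [ 69  69  76 102 105 106 105 106 106 105 105 109  68  61 119 123 124]
 [ 69  69  80 106 108 106 106 105 106 104 108 109  69  75 106 105 111]
 [ 71  68  69  70  91 100 108 105 106 106 104 108  68  75 115 120 118]
 [ 70  67  69  67  61  77  93  75  74 102 108 107  60  92 120 123 124]
 [ 72  68  69  64  77  70  62  65 112 124 121 118 119 122 121 123 123]
 [ 68  67  66  88 120 121 122 119 123 121 123 121 123 124 121 120 120]
 [ 65  67  87 117 121 121 123 121 123 120 122 122 122 120 121 121 123]
 [ 62  88 117 123 122 122 121 122 121 122 121 121 121 121 120 123 122]]
```

```bash
python3 -c "
from h import *
print('postfoot',tri((218,313),(187,197)),tri((299,139),(431,199)))
print('knob',tri((341,263),(260.5,288)),'cuptop',tri((305,343),(152,275)))
im=cv2.imread('pics/side2.png');o=cv2.resize(im[60:260,180:420],(720,600));
t=cv2.imread('pics/top2.png')
cv2.imwrite('pics/c4.png',np.hstack([cv2.resize(im[150:250,270:370],(400,400),interpolation=2),cv2.resize(t[170:270,170:270],(400,400),interpolation=2)]))
"
```

```text
postfoot (array([693.6, 318.5,  -6.7]), [array([1.1, 0.3]), array([-0.1, -1. ])]) (array([ 698. , -347.9,  -12.3]), [array([-0.9, -0.2]), array([0.1, 1.1])])
knob (array([448.5, 109.4,  28.2]), [array([-0.6, -0.1]), array([0. , 0.6])]) cuptop (array([470. , 375. ,  90.1]), [array([-2.2, -0.5]), array([0.1, 1.9])])
```

View pics/c4.png

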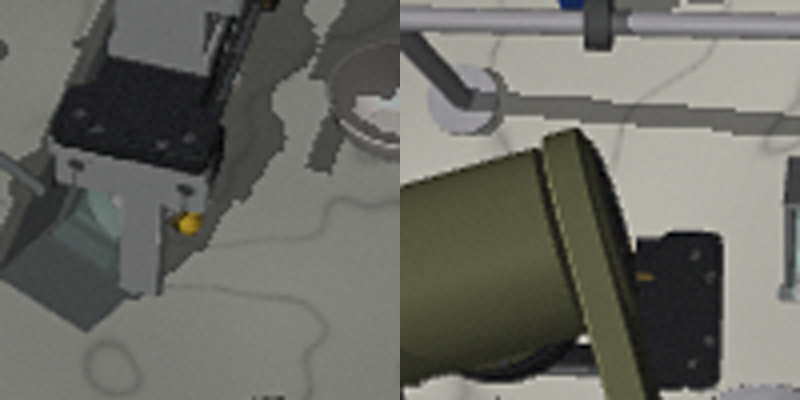

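The finger ends at about px (305,223), while the reported pose predicts about (303,237). The steel lid's knob triangulates to 28 mm as it should, so the camera is right. The fingers therefore really sit about 40 mm higher than I assumed and were closing just above the cap. I'll open, re-centre and go down carefully, feeling for contact.

```bash
python3 -c "
from h import *
P=PM('top')
for z in(400,440):
  for u,v in((250,228),(250,267)):
    A=np.c_[P[:,:2],-np.array([u,v,1])];print(z,np.linalg.solve(A,-P[:,2]*z-P[:,3])[:2].round(1))
"; python3 -m handwheel '[[0,0,0,0],[0,-0.002,0,0],[0,-0.004,0,5],[0,-0.004,0.0,5]]' 0.25 12;  python3 -m handwheel '[[0,0,0.008,0],[0,0,0.016,0],[0,0,0.02,0],[0,0,0.02,0]]' 0.25 12; python3 -m handwheel '[[0,0,0,0],[0,0,0,0],[0,0,0,0]]' 0.6 8; python3 -m handwheel '[[0,0,0,0]]'
```

```text
400 [555.6 118.5]
400 [482.  116.2]
440 [550.3 116. ]
440 [479.8 113.8]
clock: 6.85
eef_pos: [554.2, 63.2, 183.8]
eef_rot: [-3.138, 0.003, 0.005]
wrist_force: [-0.6, 0.1, 0.6]
finger_gap: 65.6
clock: 7.35
eef_pos: [554.0, 63.3, 163.4]
eef_rot: [-3.138, 0.004, 0.006]
wrist_force: [-0.6, 1.0, 0.4]
finger_gap: 70.3
clock: 7.72
eef_pos: [554.0, 63.2, 163.5]
eef_rot: [-3.138, 0.004, 0.006]
wrist_force: [-0.6, -1.3, 0.7]
finger_gap: 48.0
clock: 7.85
eef_pos: [554.1, 63.2, 163.6]
eef_rot: [-3.138, 0.004, 0.006]
wrist_force: [-0.6, 0.5, -0.9]
finger_gap: 47.8
```

Contact at 47.8 mm, so the height was the problem. I'll go lower for a full grip, shift the basket back right by the 6.5 mm, then turn.

```bash
python3 -m handwheel '[[0,0,0,0],[0,0,0,-3],[0.0,0,0.008,-5],[0,0,0.015,-5],[0,0,0.015,-5]]' 0.38 15; python3 -m handwheel '[[0,0,0,0],[0,0,0,0],[0,0,0,0]]' 1 15; python3 -m handwheel '[[0,0.002,0,0],[0,0.004,0,0],[0,0.0065,0,0],[0,0.0065,0,0]]';python3 -c "
from h import *
from cell import read_state;s=read_state();print(s['finger_gap'],s['wrist_force'],s['moment'],s['eef_rot'])"; python3 -m handwheel '[[0,0,0,4],[0,0,0,8]]';python3 -c "
from cell import read_state;s=read_state();print(s['finger_gap'],s['wrist_force'],s['moment'],s['eef_rot'])"
```

```text
clock: 8.48
eef_pos: [553.6, 63.2, 147.7]
eef_rot: [-3.138, 0.005, 0.092]
wrist_force: [0.3, -0.6, -0.7]
finger_gap: 58.1
clock: 8.85
eef_pos: [553.7, 63.1, 147.8]
eef_rot: [-3.138, 0.004, 0.092]
wrist_force: [0.9, -1.3, -0.8]
finger_gap: 48.3
clock: 9.35
eef_pos: [554.2, 56.5, 147.8]
eef_rot: [-3.138, 0.005, 0.092]
wrist_force: [-3.7, 1.6, 1.7]
finger_gap: 47.8
47.80093996971371 [-3.73827907  1.61599595  1.66612826] [0.2806858  0.62658718 0.08271486] [-3.13776387  0.00479502  0.09186082]
clock: 9.6
eef_pos: [554.2, 56.8, 148.0]
eef_rot: [-3.138, 0.005, -0.05]
wrist_force: [-3.2, 2.5, 1.5]
finger_gap: 48.1
48.07729975603231 [-3.21160787  2.48121799  1.47267561] [0.92286743 0.40267516 0.33528274] [-3.13800469  0.00516909 -0.04985253]
```

```bash
for i in 1; do python3 -m handwheel '[[0,0,0,3]]';python3 -c "
from cell import read_state;s=read_state();print(s['moment'],s['eef_rot'][2])"; python3 -m handwheel '[[0,0,0,3]]';python3 -c "
from cell import read_state;s=read_state();print(s['moment'],s['eef_rot'][2])"; python3 -m handwheel '[[0,0,0,3]]';python3 -c "
from cell import read_state;s=read_state();print(s['moment'],s['eef_rot'][2])"; python3 -m handwheel '[[0,0,0,3]]';python3 -c "
from cell import read_state;s=read_state();print(s['moment'],s['eef_rot'][2],s['joints'])"; done
```

```text
clock: 9.72
eef_pos: [554.2, 57.1, 148.3]
eef_rot: [-3.138, 0.005, -0.104]
wrist_force: [-5.2, 3.4, 4.5]
finger_gap: 47.7
[1.14866596 0.76751448 0.40535392] -0.1038448126766165
clock: 9.85
eef_pos: [554.3, 57.6, 148.7]
eef_rot: [-3.137, 0.005, -0.158]
wrist_force: [-2.6, 4.5, 2.9]
finger_gap: 47.8
[1.37871982 0.42136529 0.46816116] -0.15758732262054131
clock: 9.98
eef_pos: [554.4, 58.2, 149.0]
eef_rot: [-3.136, 0.005, -0.211]
wrist_force: [-3.7, 4.6, 3.8]
finger_gap: 48.3
[1.42034975 0.7476607  0.55412148] -0.21116512730584547
clock: 10.1
eef_pos: [554.5, 58.7, 149.3]
eef_rot: [-3.135, 0.005, -0.265]
wrist_force: [1.8, 2.5, -3.6]
finger_gap: 48.7
[ 0.93849042 -0.29485636  0.51788556] -0.2645893266090258 [0.03583496 0.34216617 1.53241723 0.00766474 1.26982702 1.86895305]
```

The moment plateaus near 0.5 N m, so the cap is at its stop and the pads are slipping. I'll release and check the ridge and the basket from above.

```bash
cat >> h.py <<'E'
def ridge(fn,c,z=204):
    """ridge angle (deg ccw from robot dir, in cap plane) by dark pixels on face around world cap-top centre c=(x,y)"""
    im=cv2.resize(cv2.imread(fn),None,fx=4,fy=4,interpolation=cv2.INTER_CUBIC).min(2)
    C=np.array([c[0],c[1],z]);e=np.array([-.866,0,-.5]);f=np.array([0,-1,0.])
    res=[]
    for a in range(-60,100,2):
        d=np.cos(np.radians(a))*e+np.sin(np.radians(a))*f
        v=[im[tuple(int(q) for q in (proj('top',C+r*d)[::-1]*4+1.5))] for r in range(8,20,2)]
        res.append((int(np.mean(v)),a))
    m=sorted(res)[:5];return m
E
python3 -m handwheel '[[0,0,0,0],[0,0,0,0],[0,0,0,0],[0,0,-0.04,0],[0,0,-0.09,15]]' 0.25 15; python3 -m handwheel '[[0,0.06,-0.03,0],[0,0.12,-0.03,0],[0,0.18,-0.03,0],[0,0.21,-0.03,0]]'; python3 -c "
from h import *
im=cams.camera('top')[:,:,::-1];cv2.imwrite('pics/top5.png',im)
for r in((268,208,300,235),(268,208,300,254),(415,222,432,238)):print(shift('pics/top5.png',r))
print(ridge('pics/top5.png',(549,56.7)),ridge('pics/top5.png',(549,-48)))
print(ridge('pics/top0.png',(549,56.7)),ridge('pics/top0.png',(549,-48)),ridge('pics/top0.png',(549,-152)))
"
```

```text
clock: 10.72
eef_pos: [554.4, 57.9, 239.7]
eef_rot: [-3.137, 0.008, -0.455]
wrist_force: [0.5, 1.0, 0.8]
finger_gap: 70.7
clock: 11.22
eef_pos: [460.9, -133.2, 269.2]
eef_rot: [-3.138, 0.007, -0.457]
wrist_force: [0.6, 1.3, 0.2]
finger_gap: 70.8
(array([ 0.17, -0.17]), 0.97)
(array([ 0.17, -0.17]), 0.973)
(array([0., 0.]), 0.994)
[(93, 6), (94, 4), (96, 2), (96, 8), (96, 16)] [(86, 18), (87, 16), (89, 14), (90, 20), (92, 12)]
[(80, 20), (81, 24), (82, 22), (83, 18), (85, 16)] [(81, 18), (82, 16), (84, 14), (84, 20), (87, 12)] [(78, 64), (80, 66), (81, 62), (82, 60), (85, 68)]
```

```bash
python3 -m handwheel '[[0.02,-0.058,0,-10],[0.0459,-0.1175,0,-20],[0.0459,-0.1175,0,-30],[0.0459,-0.1175,0,-32],[0.0459,-0.1175,0.0,-32]]' 0.25 15; python3 -m handwheel '[[0,0,0,0]]'
```

```text
clock: 11.9
eef_pos: [553.1, -50.0, 269.4]
eef_rot: [-3.135, 0.004, 0.098]
wrist_force: [-0.7, -0.0, 0.5]
finger_gap: 70.5
clock: 12.02
eef_pos: [552.9, -50.4, 269.7]
eef_rot: [-3.136, 0.003, 0.095]
wrist_force: [0.1, -0.1, -0.0]
finger_gap: 70.5
```

```bash
python3 -m handwheel '[[0.001,-0.0023,0.04,0],[0.001,-0.0023,0.09,0],[0.001,-0.0023,0.122,0],[0.001,-0.0023,0.122,0]]' 0.35 15; python3 -m handwheel '[[0,0,0,0],[0,0,0,0],[0,0,0,0]]' 1 15; for i in 1; do
Q='from cell import read_state;s=read_state();print(s["moment"],s["eef_rot"][2])'
python3 -c "$Q"
python3 -m handwheel '[[0,0,0,3]]'; python3 -c "$Q"; python3 -m handwheel '[[0,0,0,3]]'; python3 -c "$Q"; python3 -m handwheel '[[0,0,0,3]]'; python3 -c "$Q"; python3 -m handwheel '[[0,0,0,3]]'; python3 -c "$Q"; python3 -m handwheel '[[0,0,0,3]]'; python3 -c "$Q"; python3 -m handwheel '[[0,0,0,3]]'; python3 -c "$Q"; done | grep -v force
```

```text
clock: 12.52
eef_pos: [552.1, -47.5, 146.3]
eef_rot: [-3.135, 0.007, 0.093]
wrist_force: [0.4, -0.2, 0.7]
finger_gap: 60.9
clock: 12.9
eef_pos: [552.7, -47.9, 147.8]
eef_rot: [-3.136, 0.004, 0.092]
wrist_force: [-0.4, -2.3, 6.6]
finger_gap: 48.6
[-0.46365626  0.07212722 -0.10174798] 0.09229080123004296
clock: 13.02
eef_pos: [553.2, -47.7, 148.7]
eef_rot: [-3.136, 0.003, 0.039]
finger_gap: 48.4
[ 0.50079297 -0.34023343  0.24346521] 0.039008069921903976
clock: 13.15
eef_pos: [553.3, -47.5, 149.4]
eef_rot: [-3.136, 0.003, -0.015]
finger_gap: 48.0
[ 0.04397761 -0.03448844  0.13403997] -0.014775113104386062
clock: 13.28
eef_pos: [553.2, -47.3, 149.8]
eef_rot: [-3.136, 0.003, -0.069]
finger_gap: 48.0
[-0.02265808  0.47690761  0.42701629] -0.06862270717910102
clock: 13.4
eef_pos: [553.3, -47.2, 150.0]
eef_rot: [-3.136, 0.003, -0.122]
finger_gap: 47.9
[ 0.10633084 -0.66900834  0.56154766] -0.12220897115985063
clock: 13.52
eef_pos: [553.5, -47.0, 150.2]
eef_rot: [-3.136, 0.003, -0.176]
finger_gap: 48.3
[ 0.01411991 -0.55893407  0.59719198] -0.17571803256745744
clock: 13.65
eef_pos: [553.8, -46.9, 150.5]
eef_rot: [-3.136, 0.002, -0.229]
finger_gap: 48.4
[0.23409019 0.12486284 0.5723937 ] -0.2292584777861666
```

```bash
python3 -m handwheel '[[0,0,0,0],[0,0,0,0],[0,0,0,0],[0,0,-0.05,0],[0,0,-0.1,-13]]' 0.3 15; python3 -m handwheel '[[0,0,0,-10],[0,0.06,0,-10],[0,0.105,0,-10],[0,0.105,0,-10]]'; python3 -c "
from h import *
im=cams.camera('top')[:,:,::-1];cv2.imwrite('pics/top6.png',im)
for r in((268,208,300,235),(268,208,300,254),(415,222,432,238)):print(shift('pics/top6.png',r))
print(ridge('pics/top6.png',(549,56.7)),ridge('pics/top6.png',(549,-48)))
"
```

```text
clock: 14.28
eef_pos: [553.6, -47.5, 251.8]
eef_rot: [-3.135, 0.002, -0.038]
wrist_force: [0.1, -0.0, 0.0]
finger_gap: 65.8
clock: 14.78
eef_pos: [549.1, -154.8, 250.8]
eef_rot: [-3.135, 0.001, 0.133]
wrist_force: [-0.6, 0.9, -0.2]
finger_gap: 65.8
(array([ 0.17, -0.17]), 0.97)
(array([ 0.17, -0.17]), 0.973)
(array([-3.67,  6.  ]), 0.431)
[(96, 6), (97, 4), (98, 8), (98, 16), (99, 2)] [(95, 16), (95, 18), (96, 6), (97, 14), (98, 20)]
```

```bash
cat > q.py <<'E'
from cell import read_state;s=read_state();print("M",s["moment"].round(2),"yaw",s["eef_rot"][2].round(3),"pos",s["eef_pos"].round(1),"gap",s["finger_gap"].round(1),"F",s["wrist_force"].round(1),"t",s["clock"])
E
(python3 -m handwheel '[[0.0052,-0.0014,0.04,-4],[0.0052,-0.0014,0.08,-4],[0.0052,-0.0014,0.104,-4],[0.0052,-0.0014,0.104,-4]]' 0.35 15; python3 q.py; python3 -m handwheel '[[0,0,0,0],[0,0,0,0],[0,0,0,0]]' 1 15;python3 q.py
python3 -m handwheel '[[0,0,0,3],[0,0,0,6]]'; python3 q.py; python3 -m handwheel '[[0,0,0,3],[0,0,0,6]]'; python3 q.py; python3 -m handwheel '[[0,0,0,3],[0,0,0,6]]'; python3 q.py; python3 -m handwheel '[[0,0,0,3],[0,0,0,6]]'; python3 q.py;python3 -m handwheel '[[0,0,0,2],[0,0,0,4]]'; python3 q.py) | grep M
```

```text
Traceback (most recent call last):
  File "q.py", line 1, in <module>
    from cell import read_state;s=read_state();print("M",s["moment"].round(2),"yaw",s["eef_rot"][2].round(3),"pos",s["eef_pos"].round(1),"gap",s["finger_gap"].round(1),"F",s["wrist_force"].round(1),"t",s["clock"])
                                                                                                                                               ^^^^^^^^^^^^^^^^^^^^^
AttributeError: 'float' object has no attribute 'round'
Traceback (most recent call last):
  File "q.py", line 1, in <module>
    from cell import read_state;s=read_state();print("M",s["moment"].round(2),"yaw",s["eef_rot"][2].round(3),"pos",s["eef_pos"].round(1),"gap",s["finger_gap"].round(1),"F",s["wrist_force"].round(1),"t",s["clock"])
                                                                                                                                               ^^^^^^^^^^^^^^^^^^^^^
AttributeError: 'float' object has no attribute 'round'
Traceback (most recent call last):
  File "q.py", line 1, in <module>
    from cell import
[... 1734 characters left out ...]
                                                                                                                      ^^^^^^^^^^^^^^^^^^^^^
AttributeError: 'float' object has no attribute 'round'
Traceback (most recent call last):
  File "q.py", line 1, in <module>
    from cell import read_state;s=read_state();print("M",s["moment"].round(2),"yaw",s["eef_rot"][2].round(3),"pos",s["eef_pos"].round(1),"gap",s["finger_gap"].round(1),"F",s["wrist_force"].round(1),"t",s["clock"])
                                                                                                                                               ^^^^^^^^^^^^^^^^^^^^^
AttributeError: 'float' object has no attribute 'round'
```

```bash
sed -i 's/s\["finger_gap"\].round(1)/round(s["finger_gap"],1)/' q.py; python3 q.py; (python3 -m handwheel '[[0,0,0,0],[0,0,0,0],[0,0,0,0],[0,0,0,0]]' 0.35 15; python3 q.py; python3 -m handwheel '[[0,0,0,-9],[0,0,0,-18],[0,0,0,-26],[0,0,0,-26]]'; python3 q.py)|grep M
```

```text
M [ 1.1  -0.43  0.41] yaw -0.29 pos [ 554.8 -147.4  149. ] gap 48.3 F [1.3 2.9 0.3] t 16.95
M [-0.03 -0.01  0.01] yaw -0.29 pos [ 554.8 -147.5  148.9] gap 61.1 F [0.5 0.4 0.5] t 17.45
M [-0.02  0.    0.02] yaw 0.163 pos [ 554.8 -147.6  148.9] gap 61.1 F [ 0.2 -0.4 -0. ] t 17.95
```

```bash
(python3 -m handwheel '[[0,0,0,0],[0,0,0,0],[0,0,0,0]]' 1 15;python3 q.py
python3 -m handwheel '[[-0.001,0.003,0,0],[-0.001,0.0055,0,0],[-0.001,0.0055,0,0]]'; python3 q.py; python3 -m handwheel '[[0,0,0,4],[0,0,0,8],[0,0,0,12],[0,0,0,16],[0,0,0,20]]'; python3 q.py;python3 -m handwheel '[[0,0,0,3]]'; python3 q.py; python3 -m handwheel '[[0,0,0,0],[0,0,0,0],[0,0,0,0],[0,0,0,0]]' 0.35 15; python3 q.py)|grep M
```

```text
M [-0.69 -0.18 -0.1 ] yaw 0.162 pos [ 554.9 -147.9  149. ] gap 49.9 F [ 0.1 -3.   1.1] t 18.325
M [0.3  0.11 0.04] yaw 0.162 pos [ 554.7 -153.5  148.9] gap 49.1 F [-0.2  0.8 -0.2] t 18.7
M [ 1.56 -0.02  0.42] yaw -0.189 pos [ 555.  -152.9  149.3] gap 47.8 F [-1.3  5.2  5.7] t 19.325
M [1.39 0.13 0.38] yaw -0.243 pos [ 555.3 -152.2  149.5] gap 48.0 F [-2.2  4.2  5.3] t 19.45
M [0.04 0.04 0.03] yaw -0.242 pos [ 555.3 -152.3  149.5] gap 61.2 F [ 0.  -0.4 -0.5] t 19.95
```

```bash
(python3 -m handwheel '[[0,0,0,-9],[0,0,0,-18],[0,0,0,-24],[0,0,0,-24]]'; python3 -m handwheel '[[0,0,0,0],[0,0,0,0],[0,0,0,0]]' 1 15;python3 q.py
python3 -m handwheel '[[0,0.0005,0,4]]'; python3 q.py;python3 -m handwheel '[[0,0.0005,0,4]]'; python3 q.py;python3 -m handwheel '[[0,0.0005,0,4]]'; python3 q.py;python3 -m handwheel '[[0,0.0005,0,4]]'; python3 q.py;python3 -m handwheel '[[0,0.0005,0,4]]'; python3 q.py;python3 -m handwheel '[[0,0.0005,0,4]]'; python3 q.py; python3 -m handwheel '[[0,0,0,0],[0,0,0,0],[0,0,0,0],[0,0,0,0]]' 0.35 15; python3 q.py)|grep M
```

```text
M [-0.34 -0.19 -0.04] yaw 0.175 pos [ 555.3 -152.5  149.5] gap 49.2 F [ 0.7 -0.4  0.1] t 20.825
M [ 0.19 -0.38  0.17] yaw 0.104 pos [ 555.6 -152.8  149.6] gap 48.8 F [2.2 0.4 0.5] t 20.95
M [ 0.14 -0.32  0.13] yaw 0.032 pos [ 555.8 -153.2  149.8] gap 48.2 F [2.9 0.4 1.5] t 21.075
M [ 0.82 -0.09  0.27] yaw -0.041 pos [ 556.  -153.4  149.9] gap 47.9 F [0.2 4.3 2.1] t 21.2
M [ 1.2  -0.12  0.4 ] yaw -0.113 pos [ 556.1 -153.2  150. ] gap 47.7 F [0.4 4.1 2.4] t 21.325
M [ 1.49 -0.19  0.42] yaw -0.185 pos [ 556.1 -152.7  150.2] gap 47.9 F [0.8 4.6 2.4] t 21.45
M [1.43 0.11 0.4 ] yaw -0.257 pos [ 556.2 -152.3  150.4] gap 48.3 F [-0.4  4.8  5. ] t 21.575
M [ 0.02 -0.03  0.  ] yaw -0.256 pos [ 556.2 -152.3  150.4] gap 61.0 F [-0.1  0.3 -0.2] t 22.075
```

```bash
(python3 -m handwheel '[[0,0,-0.03,0],[0,0,-0.09,0],[0,0,-0.09,-10],[0,0,-0.09,-14.7],[0,0,-0.09,-14.7]]' 0.35 15; python3 q.py; python3 -m handwheel '[[0.01,0.06,0,0],[0.02,0.12,0,0],[0.0,0.18,0,0],[-0.03,0.18,0,0],[-0.03,0.18,0,0]]' 0; python3 q.py)|grep M; python3 -c "
from h import *
im=cams.camera('top')[:,:,::-1];cv2.imwrite('pics/top7.png',im)
s=cams.camera('side')[:,:,::-1];cv2.imwrite('pics/side7.png',s)
for r in((268,208,300,235),(268,208,300,254),(314,208,346,235),(360,208,390,235)):print(shift('pics/top7.png',r))
cv2.imwrite('pics/c7.png',np.vstack([cv2.resize(im[205:260,260:440],(720,220),interpolation=2),cv2.resize(s[120:215,260:440],(720,380),interpolation=2)]))
"
```

```text
M [ 0.03  0.01 -0.04] yaw -0.0 pos [ 555.8 -153.9  240.4] gap 60.9 F [ 0.2 -0.4 -0.4] t 22.7
M [0.01 0.05 0.01] yaw -0.004 pos [ 524.6 -334.6  237.3] gap 94.3 F [0.2 0.4 0.9] t 23.325
(array([0., 0.]), 0.988)
(array([0., 0.]), 0.982)
(array([0., 0.]), 0.987)
(array([0., 0.]), 0.983)
```

View pics/c7.png

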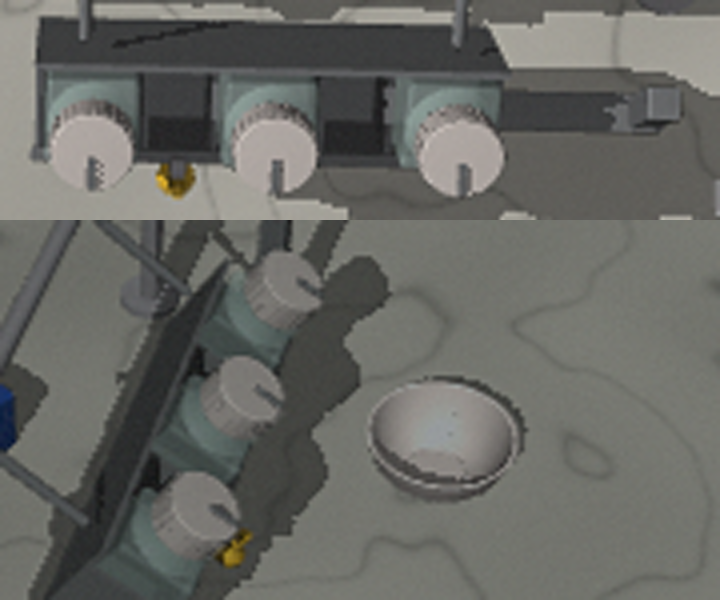

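All three ridges now point down the lean to the robot, parallel in the side view at (210,505)→(238,525), (257,388)→(280,403) and (298,283)→(320,298). The basket is back at 0, and the post top is at crop (663,104). A quick numeric check on the ridges, comparing with the start:

```bash
python3 -c "
from h import *
for n in('top0','top7'):
  im=cv2.resize(cv2.imread(f'pics/{n}.png'),None,fx=4,fy=4,interpolation=2).min(2)
  for u,v,y in((282.1,242.8,56.7),(328.2,243.9,-48),(374.3,244.6,-152.4)):
    U,V=int(u*4),int(v*4);yy,xx=np.mgrid[V-36:V+37,U-36:U+37];r=np.hypot(xx-U,yy-V)
    w=np.clip(125-im[V-36:V+37,U-36:U+37].astype(float),0,None)*(r<32)*(r>6)
    g=np.array([(w*xx).sum(),(w*yy).sum()])/w.sum()
    a=proj('top',[549,y,204]);b=proj('top',[549-12,y,204-7]);e=b-a;d=g/4-[u,v]
    print(n,d.round(1),'expected dir',e.round(1),'ang',round(float(np.degrees(np.arctan2(d[0],d[1])-np.arctan2(e[0],e[1]))),1))
"
```

```text
top0 [2.  4.7] expected dir [-0.1  5.5] ang 23.6
top0 [1.4 4.8] expected dir [-0.3  5.5] ang 19.4
top0 [4.4 2.9] expected dir [-0.5  5.5] ang 61.9
top7 [0.9 4.9] expected dir [-0.1  5.5] ang 11.7
top7 [1.  4.5] expected dir [-0.3  5.5] ang 16.1
top7 [1.7 4.7] expected dir [-0.5  5.5] ang 25.6
```

```bash
python3 -c "
from h import *
for n in('top0','top7'):
  im=cv2.resize(cv2.imread(f'pics/{n}.png'),None,fx=8,fy=8,interpolation=2).min(2)
  for u,v,y in((282.1,242.8,56.7),(328.2,243.9,-48),(374.3,244.6,-152.4)):
    U,V=int(u*8+3.5),int(v*8+3.5);p=np.argwhere(im[V-72:V+73,U-72:U+73]<118)[:,::-1]-72;p=p[np.hypot(*p.T)<66]
    m=np.zeros((145,145),np.uint8);m[p[:,1]+72,p[:,0]+72]=1
    k,l,st,_=cv2.connectedComponentsWithStats(m);i=1+np.argmax(st[1:,4]);q=np.argwhere(l==i)[:,::-1].astype(np.float32)
    vx,vy,_,_=cv2.fitLine(q,cv2.DIST_HUBER,0,.01,.01).ravel();vx,vy=(vx,vy) if vy>0 else(-vx,-vy)
    e=proj('top',[549-12,y,197])-proj('top',[549,y,204]);print(n,len(q),round(float(np.degrees(np.arctan2(vx,vy)-np.arctan2(e[0],e[1]))),1))
"
```

```text
top0 1193 17.6
top0 1186 3.4
top0 975 59.8
top7 1107 4.3
top7 1308 0.8
top7 1247 5.1
```

Line fits put the ridges at 4°, 1° and 5° from tight, against 18°, 3° and 60° at the start. That is noise plus pocket slack, and the stops were felt at 0.4–0.57 N m. Now the handle.

```bash
(python3 -m handwheel '[[0.04,-0.03,0,0],[0.0644,-0.051,0,0],[0.0644,-0.051,0,0]]' 0.35 15; python3 q.py;python3 -m handwheel '[[0,0,0.04,0],[0,0,0.08,0],[0,0,0.115,0],[0,0,0.12,0]]';python3 q.py; python3 -m handwheel '[[0,0,0.015,0],[0,0,0.025,0],[0,0,0.025,0]]';python3 q.py)|grep M
```

```text
M [ 0.03  0.01 -0.02] yaw 0.002 pos [ 592.6 -280.4  238.1] gap 67.4 F [-0.6 -0.8 -1. ] t 23.8
M [0.04 0.06 0.  ] yaw 0.001 pos [ 591.9 -278.1  115.9] gap 61.0 F [ 0.6 -0.1  0.3] t 24.3
M [ 0.02 -0.01 -0.02] yaw 0.001 pos [ 591.8 -277.6   90.6] gap 60.7 F [ 0.7 -0.2  0.9] t 24.675
```

```bash
(python3 -m handwheel '[[-0.002,0.003,0,0],[-0.002,0.006,0,0],[-0.002,0.006,0,0]]' 0.6 25; python3 q.py;python3 -m handwheel '[[0,0,0,0],[0,0,0,0],[0,0,0,0],[0,0,0,0]]' 1 25;python3 q.py)|grep M
```

```text
M [ 0.02  0.02 -0.02] yaw 0.001 pos [ 589.8 -284.    90.8] gap 38.6 F [-0.2 -0.9 -0.8] t 25.05
M [-0.67  0.07 -0.03] yaw 0.001 pos [ 589.9 -284.1   90.9] gap 20.5 F [0.9 0.9 0.3] t 25.55
```

```bash
(python3 -m handwheel '[[0,-0.005,0,0],[0,-0.012,0,0],[0,-0.02,0,0],[0,-0.028,0,0],[0,-0.036,0,0]]'; python3 q.py;python3 -m handwheel '[[0,-0.01,0,0],[0,-0.02,0,0],[0,-0.03,0,0],[0,-0.04,0,0],[0,-0.045,0,0]]';python3 q.py;python3 -m handwheel '[[0,-0.008,0,0],[0,-0.016,0,0],[0,-0.024,0,0],[0,-0.032,0,0],[0,-0.036,0,0]]';python3 q.py)|grep M
```

```text
M [-1.28 -0.92 -0.  ] yaw 0.001 pos [ 589.7 -247.3   91. ] gap 19.9 F [  4.3  -3.1 -10.3] t 26.175
M [-1.36 -1.23 -0.05] yaw 0.002 pos [ 589.6 -201.2   91. ] gap 20.5 F [  6.5  -3.6 -13.5] t 26.8
M [-1.35 -1.34 -0.05] yaw 0.002 pos [ 589.6 -164.2   91. ] gap 20.3 F [  7.2  -3.2 -12.3] t 27.425
```

```bash
(python3 -m handwheel '[[0,-0.003,0,0],[0,-0.006,0,0]]'; python3 q.py;python3 -m handwheel '[[0,-0.002,0,0],[0,-0.004,0,0]]';python3 q.py;python3 -m handwheel '[[0,-0.002,0,0],[0,-0.003,0,0]]';python3 q.py)|grep M
```

```text
M [-1.34 -0.92  0.  ] yaw 0.003 pos [ 589.6 -157.7   90.9] gap 20.1 F [ 4.2 -3.8 -9.2] t 27.675
M [-3.79 -0.89 -0.03] yaw 0.003 pos [ 589.6 -154.3   91. ] gap 20.0 F [  4.9 -16.9  -9.4] t 27.925
M [-5.79 -1.08 -0.03] yaw 0.002 pos [ 589.6 -154.5   91. ] gap 20.1 F [  6.5 -29.1 -12.4] t 28.175
```

It is firm against the stop: Fy reached −29 N after 129.7 mm. I'll release, rise straight up, back off and check.

```bash
(python3 -m handwheel '[[0,0.0005,0,0],[0,0.0005,0,0],[0,0.0005,0,0],[0,0.0005,0,0]]' 0.35 25;python3 q.py; python3 -m handwheel '[[0,0,-0.04,0],[0,0,-0.1,0],[0,0,-0.15,0],[0,0.06,-0.15,0],[-0.03,0.12,-0.15,0]]';python3 q.py;python3 -m handwheel '[[-0.02,0.06,0,0],[-0.04,0.1,0,0],[-0.04,0.1,0,0],[-0.04,0.1,0,0]]';python3 q.py)|grep M; python3 -c "
from h import *
im=cams.camera('top')[:,:,::-1];cv2.imwrite('pics/top8.png',im)
s=cams.camera('side')[:,:,::-1];cv2.imwrite('pics/side8.png',s)
for r in((268,208,300,235),(314,208,346,235),(415,222,432,238)):print(shift('pics/top8.png',r,m=75))
cv2.imwrite('pics/c8.png',np.vstack([cv2.resize(im[160:310,120:420],(800,400),interpolation=2)[:300],cv2.resize(s[110:260,190:390],(800,600),interpolation=2)[:300]]))
for c in((230,245,300,345),(360,320,315,390)):pass
for n,rs in(('top',((130,260,172,300),(238,264,286,312),(364,272,410,318))),('side',((316,248,366,290),(285,330,325,385),(350,155,395,192)))):
  for r in rs:print(n,shift(f'pics/{n}8.png',r,old=f'pics/{n}0.png'))
"
```

```text
M [ 0.04  0.05 -0.01] yaw 0.002 pos [ 589.7 -154.6   91.1] gap 56.8 F [-0.1  0.4 -0.1] t 28.675
M [0.04 0.01 0.01] yaw 0.004 pos [ 562.2 -273.2  239.6] gap 61.4 F [ 0.5 -1.3 -0.6] t 29.3
M [ 0.08 -0.01 -0.03] yaw 0.004 pos [ 523.  -372.7  238.4] gap 61.5 F [ 0.1  0.4 -0.1] t 29.8
(array([-54.83,  -1.  ]), 0.902)
(array([-55.33,  -1.17]), 0.9)
(array([-52.67,  -1.67]), 0.696)
top (array([0., 0.]), 0.999)
top (array([0., 0.]), 0.999)
top (array([0., 0.]), 0.999)
side (array([0., 0.]), 0.996)
side (array([0., 0.]), 0.998)
side (array([0., 0.]), 0.998)
```

View pics/c8.png

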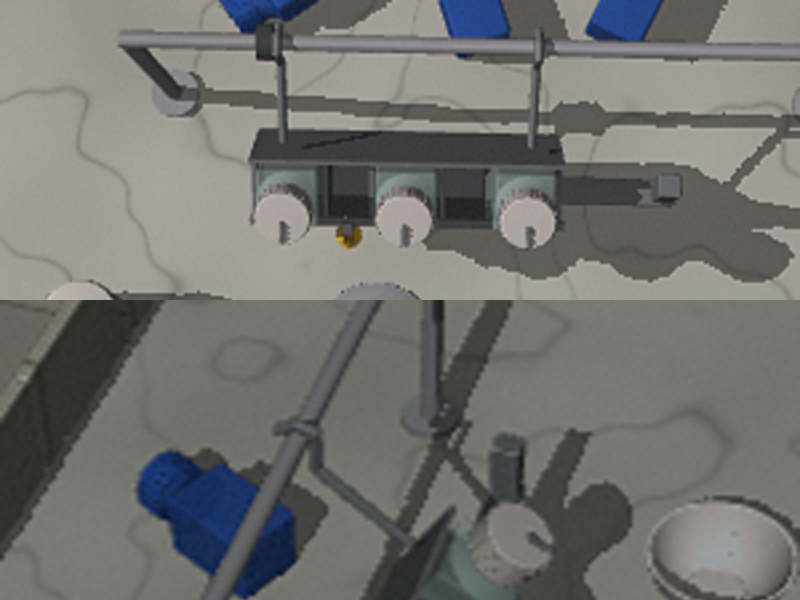

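The left hook is against the dark collar at (268–282,40). All three caps are seated, with ridges pointing to the robot at (284,232), (405,235) and (530,237). The cup, lid and bowl have not shifted.

```bash
python3 -c "
from cell import manip;print(manip.sign_off())"
```

```text
the job is handed in; nothing more can be done
None
```

I gripped the caps in order from left to right and turned each clockwise until it stopped. The left cap was about 18° loose, the middle one tight or nearly so, and the right one about 60° loose. I then slid the basket home by its handle, let go and handed the job in at about 30 s.

**Caps:** the turning moment levelled off at 0.4–0.57 N m at each stop, against about 0.13 N m while the right cap was still turning. Camera line fits put the final ridges 4°, 1° and 5° from the tight direction. I put that down to picture noise and pocket slack, but I did not confirm it.

**Basket:** it travelled about 130 mm, and the push against the stop rose to 29 N. In the last pictures the left hook is at the dark collar and all three bottles are seated. The cup, lid and bowl show no shift, and the robot is clear.

**What went wrong on the way:**
- **Missed grips:** my first two grips closed just above the left cap, because the fingers sat about 40 mm higher than the reported pose implied. I found this from the side picture and lowered the tool.
- **Basket moved early:** the first miss pushed the basket about 6.7 mm to the left. I moved it back while holding the left cap. While turning the right cap the tool drifted about 5 mm to the left and probably took the basket with it, so I moved that back too. Before the real slide the basket showed no shift from its start.

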